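# Put the returned in-ear radio kit away in its tray, charger and case

### The arm

A 6-joint arm with a two-finger parallel gripper is mounted at the origin on a cart in front of the work surface, level with it; the furniture and walls round the work are solid. World frame = base frame: x ahead of the robot, y to its left, z up, the work surface at z = 0. Lengths are in m, angles in rad, forces in N, time in s.
With the tool pointing down it reaches from about 0.225 to 0.875 m from the base axis. Payload 3.4 kg.
Tool frame: the origin (TCP) lies between the finger pads; the fingertips stand 17 mm ahead of it and the grasp point (between the pads) lies 2 mm behind it; z points along the fingers, y is the line along which they close (so a half turn about z gives the same grasp; the last joint's range is limited). The gripper opens to 85 mm and grips with 20 to 120 N. Pads are 22 mm wide; open, the fingers measure 114 mm over their backs; the gripper's body (76 mm by 85 mm) begins 54 mm behind the grasp point. The pads swing forward as they close: fully open they stand 13 mm farther back than shut.
Start: joints at [1.167, 0.276, 1.505, -0, 1.361, -0.121], TCP at [0.16, 0.552, 0.248] pointing down, gripper open.
Joint ranges: [-2.89, 2.89], [-0.75, 2.08], [0.22, 2.7], [-1.18, 4.32], [0.11, 2.71], [-2.7, 2.7]. Speed limits (rad/s): [2.57, 2.57, 3.14, 3.14, 3.14, 3.14].

### API

Orientations are given as a rotation vector (axis times angle).
In Python, from plant import read_state, read_camera, calibration, job_done gives the robot as it stands.
- The arm moves only by the shell command python3 -m pendant 'ROWS' [FORCE]. ROWS is JSON, a list of rows, each a list of 7 numbers: the shift along the tool's x, y, z normalised to -1 to 1, where 1 is 6 cm, then the turn, a rotation vector about the tool's x, y, z normalised to -1 to 1, where 1 is 6 degrees, then the closure, from 0 (fully open) to 1 (shut). A call has 1 to 20 rows; each row shifts and turns the commanded pose from where the row before left it, along the tool's axes as they then stand; what a row does not reach is not made up. A row lasts 1/8 s, in which the tool goes at most 62.5 mm and 10.7 degrees, less where a joint would pass 70% of its speed; a pose out of reach is approached as far as the arm can. A call with a number of a shift or a turn outside -1 to 1 is refused whole. A call with a gripper value outside its range is refused whole. The fingers move at their own pace and stop on an object; FORCE is the grip in N (left out, the last holds). Time passes only in rows, so rows that do not move let the fingers close. It gives the time, the measured TCP pose, the force, the opening and the grip force at its end, in the units of the state.
- read_state(): the state, without advancing time (a new reading comes with each control period).
- read_camera(name): name is "scene" or "top" or "wrist"; returns (picture, depth): 420x560x3 uint8, red, green, blue; 420x560 float32, m along the optical axis (not along the pixel's ray), 0 where there is no reading.
- calibration(name): a dict with "intrinsics" (3x3 intrinsics, pixels), "camera_from_world" (4x4, takes a point from world to camera coordinates). Camera axes: x right, y down, z forward; pixel columns grow to the right and rows downward; lengths in m; the calibration is good to about 2 mm. A picture is of the moment at which its call begins: read the wrist's pose just before it. calibration takes no time and is no camera call; for the wrist camera it gives the pose at the moment of the call.
- job_done(): hands the job in; it is judged then, once.
The state is a dict: "clock": time; "joints": joint angles; "dq": joint speeds; "effort": joint torques, N m; "position": TCP position; "ee_rot": TCP orientation; "contact_force": force on the tool from outside, world axes, zero at the start; "torque": the same for the moment, N m; "finger_gap": opening from 0.0 (shut) to 1.0 (fully open); "grip_force": force on a finger pad.
Only numpy, scipy, OpenCV 4.12 (cv2) and the standard library are available. Lean on these libraries where they do the work, as an engineer would, in place of code of your own. Each camera call takes 0.05 s, during which the arm holds its last target. There are 200 camera calls.

### The job

Put the returned in-ear kit away: the two battery cells in the charger, one to a bay with the pale plus end towards the brass plates; the belt pack that lies between the flight case's two sunk handles, face up, in the cut-out of the grey pack tray, its aerial end out through the notch; the single ear mould in the empty small well of the ear case beside its partner, and the little screw jar upright in the case's large round well. Set everything down right home in its recess rather than dropping it, and leave the tape roll and the black stick where they lie.

Things in the scene. Friction and masses are not known exactly. Their poses are not given: they have to be found in the camera images.
- pack: Loose black belt pack, silver wire bail round its screen, face up. Body 104 x 60 x 20 mm (bail to 28 mm); a thin aerial sticks out 56 mm at one end and touches nothing. Origin on the underside; x towards the aerial: the body spans x = -80 to +24 mm, its middle at x = -28 mm; y across the 60 mm, take it so at its middle. About 165 g. (Packs far to the left are no part of the job.)
- cell_a: One AA cell, amber sleeve, pale cap at one end, 50 mm long, 15 mm thick, lying loose; the two are interchangeable. Origin: middle of its underside. x runs along the cell towards the pale end, its plus end. Take it across the middle, where fingers meet 12 to 15 mm. It does not roll. 24 g.
- cell_b: The other AA cell, amber sleeve, pale cap at one end, 50 mm long, 15 mm thick, lying loose; the two are interchangeable. Origin: middle of its underside. x runs along the cell towards the pale end, its plus end. Take it across the middle, where fingers meet 12 to 15 mm. It does not roll. 24 g.
- mould: Single loose orange-brown ear mould, a rounded lump 25 x 17 x 14 mm. Origin: about the middle of its underside; x along its length (its middle lies 1 to 2 mm behind the origin), y across: there the fingers meet 12 to 17 mm, over 13 mm of height. 12 g.
- jar: Small round clear screw jar with a blue-green lid, 33 mm across at the lid, 22 mm tall, standing upright; the lid is its top 8 mm, the glass below is 30 mm across. Origin: centre of its underside; z up. 30 g.
- charger: Fixed grey two-bay charger, 110 x 108 mm. Origin: on the surface, midway between the bays. Bay middles at x = 0, y = +25 and -25 mm; each a trough along x, 36 mm wide, floor 6 mm, walls 13 mm above the surface. Brass plus plates at its +x end (x = 31 mm), springs at x = -29 mm; the head behind the plates is 18 mm tall. A cell lies mid-bay along x on the floor, pale end to +x.
- pack_tray: Fixed grey moulded tray, 146 x 102 x 14 mm, with a cut-out for one pack. Origin: on the surface below the cut-out's middle; x lengthwise to the end with the aerial notch (40 mm wide). Cut-out 118 x 74 mm, floor 5 mm, rim 14 mm above the surface; at the middle of both long sides the rim is cut away over 50 mm for fingers. Home, the pack's body is centred here, its origin at x = +28 mm.
- ear_case: Fixed open ear-mould case, grey with white rim, 82 x 166 mm (x, y), 9 mm tall, rim 10.5 mm. Origin: centre of its underside. Three round wells along y, 5 mm deep, floors 4 mm above the surface: jar well, 52 mm across, at y = -47 mm; empty mould well, 42 mm, at y = +5 mm; a like well at y = +52 mm holds the fixed partner mould, top 20 mm above the surface.
- tape_roll: Roll of grey cloth tape lying flat, 58 mm across, 19 mm tall, loose, to be left alone. Origin: centre of its underside.
- black_stick: Black receiver stick with a bright line, 63 x 16 x 9 mm, lying loose, to be left alone. Origin: centre of its underside, x along it.

How it is judged:
At the end, for the whole second after the job is handed in: Cells flat in separate bays, within 11 mm along and 13 mm across of their middles, pale ends at the plates; pack face up in its cut-out, within 12 mm, aerial at the notch; mould in the empty small well within 12 mm; jar upright in the large well within 13 mm; all at rest (x of cell_a in the frame of charger between -0.011 and 0.011 m and z of cell_a in the frame of charger between 0.001 and 0.0095 m and angle between the x axis of each of cell_a, cell_b and the x axis of charger, either way round below 0.45 rad and angle between each of cell_a, cell_b's own z axis and vertical below 0.25 rad and ((y of cell_a in the frame of charger between 0.012 and 0.038 m and y of charger in the frame of cell_a below -0.01 m) or (y of cell_a in the frame of charger between -0.038 and -0.012 m and y of charger in the frame of cell_a above 0.01 m)) and x of cell_b in the frame of charger between -0.011 and 0.011 m and z of cell_b in the frame of charger between 0.001 and 0.0095 m and ((y of cell_b in the frame of charger between 0.012 and 0.038 m and y of charger in the frame of cell_b below -0.01 m) or (y of cell_b in the frame of charger between -0.038 and -0.012 m and y of charger in the frame of cell_b above 0.01 m)) and x of pack in the frame of pack_tray between 0.016 and 0.04 m and y of pack in the frame of pack_tray between -0.012 and 0.012 m and z of pack in the frame of pack_tray between 0.001 and 0.0085 m and x of pack_tray in the frame of pack below -0.01 m and angle between the x axis of pack and the x axis of pack_tray, either way round below 0.3 rad and angle between pack's own z axis and vertical below 0.15 rad and x of mould in the frame of ear_case between -0.012 and 0.012 m and y of mould in the frame of ear_case between -0.007 and 0.017 m and z of mould in the frame of ear_case above -0.002 m and (z of mould in the frame of ear_case below 0.0075 m or (z of mould in the frame of ear_case below 0.0125 m and angle between mould's own z axis and vertical above 0.8 rad)) and x of jar in the frame of ear_case between -0.013 and 0.013 m and y of jar in the frame of ear_case between -0.06 and -0.034 m and z of jar in the frame of ear_case between 0.001 and 0.0075 m and angle between jar's own z axis and vertical below 0.2 rad and linear speed of each of pack, cell_a, cell_b, mould, jar below 0.02 m/s); the robot touches nothing.
It fails at once if one of the five things is let fall from a height (more than about 4 cm) ((contact force between the fingers and pack below 0.05 N and linear speed of pack above 0.9 m/s) or (contact force between the fingers and cell_a below 0.05 N and linear speed of cell_a above 0.9 m/s) or (contact force between the fingers and cell_b below 0.05 N and linear speed of cell_b above 0.9 m/s) or (contact force between the fingers and mould below 0.05 N and linear speed of mould above 0.9 m/s) or (contact force between the fingers and jar below 0.05 N and linear speed of jar above 0.9 m/s)).
It fails at once if the tape roll is pushed away (distance of tape_roll from where it was at the start of the episode above 0.03 m).
It fails at once if the black stick is pushed away (distance of black_stick from where it was at the start of the episode above 0.03 m).
It also fails if it takes over 122 s, if anything falls off the work surface, if the arm or the gripper's body presses on something with over 40 N, if the wrist force passes 120 N, or if a joint passes its speed limit or range.

## Working session

There is one attempt and no reset: what is moved stays moved. The work goes in short steps, Python scripts to look and compute and a shell command to move; the robot and the scene stay as the last step left them, time stands still between calls to the robot, and variables do not carry over. Pictures are saved under pics/ and viewed, at most 14 in all, crops included, and the job is handed in when it is done.

```bash
ls; mkdir -p pics
cat > h.py <<'E'
import numpy as np, cv2
from plant import read_state, read_camera, calibration, job_done
from scipy.spatial.transform import Rotation as R
def ray(cal,u,v):
    K=np.array(cal["intrinsics"]);T=np.array(cal["camera_from_world"])
    d=T[:3,:3].T@np.linalg.solve(K,[u,v,1.]);o=-T[:3,:3].T@T[:3,3]
    return o,d
def onplane(cal,u,v,z):
    o,d=ray(cal,u,v);return o+d*(z-o[2])/d[2]
def cloud(cal,D):
    K=np.array(cal["intrinsics"]);T=np.array(cal["camera_from_world"])
    v,u=np.mgrid[:D.shape[0],:D.shape[1]]
    P=np.stack([(u-K[0,2])/K[0,0]*D,(v-K[1,2])/K[1,1]*D,D],-1)
    return (P-T[:3,3])@T[:3,:3]
E
python3 - <<'E'
from h import *
for n in ("top","scene"):
    p,d=read_camera(n);c=calibration(n);np.savez(f"{n}0.npz",p=p,d=d,K=c["intrinsics"],T=c["camera_from_world"])
    cv2.imwrite(f"pics/{n}0.png",cv2.resize(p[:,:,::-1],(800,600),interpolation=cv2.INTER_CUBIC))
    print(n,np.round(c["intrinsics"],1).tolist(),np.round(c["camera_from_world"],3).tolist())
s=read_state();print(s)
E
```

```text
pics
top [[427.1, 0.0, 274.4], [0.0, 427.1, 209.0], [0.0, 0.0, 1.0]] [[0.007, -1.0, -0.001, 0.062], [-0.995, -0.006, -0.097, 0.496], [0.097, 0.002, -0.995, 1.091], [0.0, 0.0, 0.0, 1.0]]
scene [[521.8, 0.0, 281.8], [0.0, 521.8, 214.5], [0.0, 0.0, 1.0]] [[0.824, -0.567, 0.016, -0.377], [-0.269, -0.416, -0.869, 0.19], [0.499, 0.711, -0.495, 1.14], [0.0, 0.0, 0.0, 1.0]]
{'clock': 0.1, 'joints': array([ 1.16699551e+00,  2.76522880e-01,  1.50600167e+00,  4.90079238e-06,
        1.36075938e+00, -1.21027592e-01]), 'dq': array([-4.62537262e-04, -9.63490612e-05, -3.42476679e-03,  1.14373333e-03,
       -4.04360605e-04, -1.08435369e-03]), 'effort': array([ 2.90331664e-04, -4.17704129e+01, -2.46403188e+01, -2.78830748e-04,
        5.95549282e-03, -1.77527215e-05]), 'position': array([0.16027258, 0.55173126, 0.24753322]), 'ee_rot': array([-4.42639716e-01, -3.10980423e+00,  2.56339157e-03]), 'contact_force': array([ 0.02171596, -0.22048311,  0.21953733]), 'torque': array([-0.0114452 , -0.04733411, -0.03534317]), 'grip_force': 0.0, 'finger_gap': 1.0027795343447319}
```

View pics/top0.png

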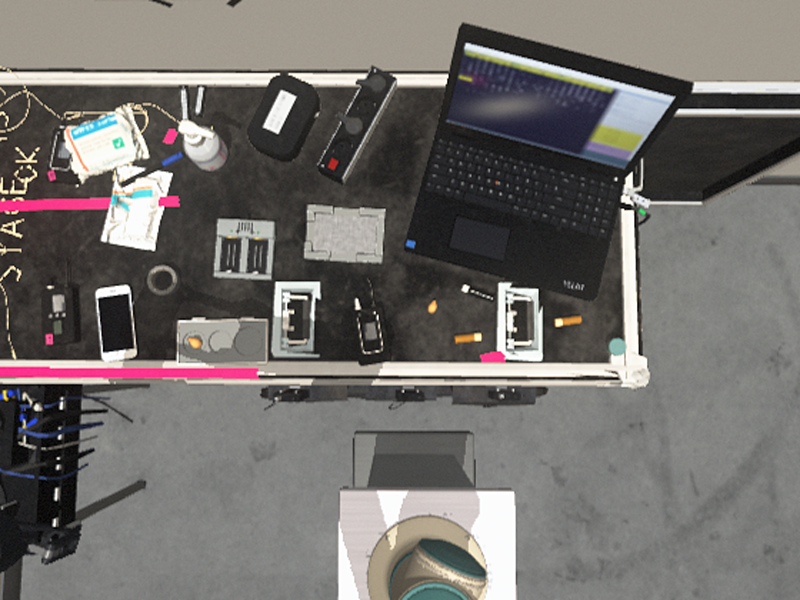

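View pics/scene0.png

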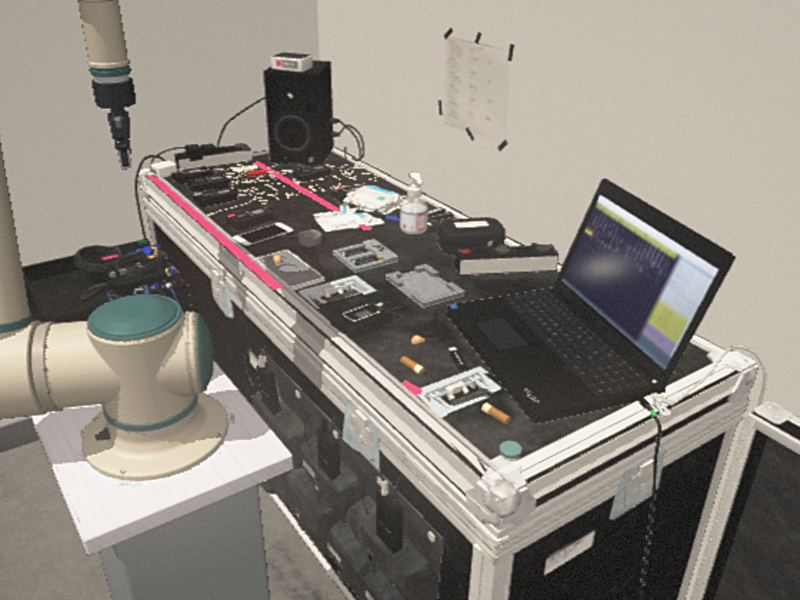

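The top view (800-scale) shows the jar at (617,347), cells at (568,321) and (468,338), the mould at (432,306) and the stick at (478,292). The pack is at (369,325) with its aerial up at (371,285), and the pack tray is at (345,234). The charger is at (243,248), the ear case at (222,340) and the tape roll at (162,279). Next I'll zoom in and measure.

Run:
```python
from h import *
f=np.load("top0.npz");p,d=f["p"],f["d"];c=dict(intrinsics=f["K"],camera_from_world=f["T"])
a=p[130:262,100:320][:,:,::-1];b=p[130:262,240:450][:,:,::-1]
cv2.imwrite("pics/topL.png",cv2.resize(a,(800,480),interpolation=cv2.INTER_CUBIC))
W=cloud(c,d)
H=cv2.cvtColor(p,cv2.COLOR_RGB2HSV)
print("surface z",np.median(W[190:200,300:310,2]))
def blobs(m,lab,mn=15):
    n,L,S,C=cv2.connectedComponentsWithStats(m.astype(np.uint8))
    for i in range(1,n):
        if S[i,4]>=mn:
            q=(L==i);z=np.median(W[q][:,2]);u,v=C[i]
            cnt=np.argwhere(q)[:,::-1].astype(np.float32);r=cv2.minAreaRect(cnt)
            print(lab,S[i].tolist(),np.round(C[i],1),"z",round(float(z),4),"xyz",np.round(np.median(W[q],0),3),"rect",np.round(r[1],1),round(r[2],1))
reg=np.zeros(p.shape[:2],bool);reg[140:262,100:450]=1
o=(H[...,0]>5)&(H[...,0]<25)&(H[...,1]>110)&(H[...,2]>90)&reg
blobs(o,"orange")
t=(H[...,0]>75)&(H[...,0]<105)&(H[...,1]>50)&(H[...,2]>60)&reg
blobs(t,"teal")
g=(W[...,2]>0.006)&(W[...,2]<0.05)&reg
blobs(g,"high",40)
```

```text
surface z 0.0006933205778194575
orange [299, 210, 7, 10, 46] [302.3 214.5] z 0.011 xyz [ 0.482 -0.008  0.011] rect [5.7 8.5] 45.0
orange [393, 221, 15, 7, 80] [399.8 223.9] z 0.0135 xyz [ 0.459 -0.264  0.014] rect [ 5.8 13.7] 81.9
orange [318, 233, 15, 8, 83] [324.6 236.5] z 0.014 xyz [ 0.424 -0.067  0.014] rect [ 5.8 14. ] 82.9
orange [132, 236, 9, 8, 52] [136.  239.3] z 0.0159 xyz [0.415 0.425 0.016] rect [9.9 5.7] 45.0
teal [426, 237, 12, 12, 109] [431.7 242.2] z 0.0221 xyz [ 0.412 -0.343  0.022] rect [11. 11.] 90.0
high [100, 140, 12, 28, 183] [103.4 150.6] z 0.0115 xyz [0.653 0.524 0.012] rect [11. 27.] 0.0
high [100, 140, 350, 122, 12418] [325.4 194.2] z 0.0204 xyz [ 0.569 -0.128  0.02 ] rect [121. 349.] 90.0
high [213, 143, 57, 42, 1331] [241.4 163.5] z 0.0098 xyz [0.616 0.154 0.01 ] rect [54.9 38.8] 3.8
high [149, 150, 44, 46, 1517] [170.9 172.9] z 0.0136 xyz [0.593 0.341 0.014] rect [41.3 44.6] 4.4
high [102, 185, 24, 22, 234] [113.7 195.5] z 0.019 xyz [0.528 0.489 0.019] rect [22.1 20.6] 18.4
high [323, 199, 24, 12, 119] [335.4 204.6] z 0.0092 xyz [ 0.509 -0.097  0.009] rect [23.8  5.9] 20.0
high [299, 209, 7, 10, 41] [302.4 214. ] z 0.0119 xyz [ 0.484 -0.01   0.012] rect [5.7 8.5] 45.0
high [387, 220, 20, 9, 110] [396.7 223.7] z 0.0136 xyz [ 0.459 -0.256  0.014] rect [ 7.5 19.4] 76.0
high [318, 232, 20, 8, 107] [326.9 235.7] z 0.0145 xyz [ 0.426 -0.073  0.014] rect [ 5.5 19.3] 83.3
```

View pics/topL.png

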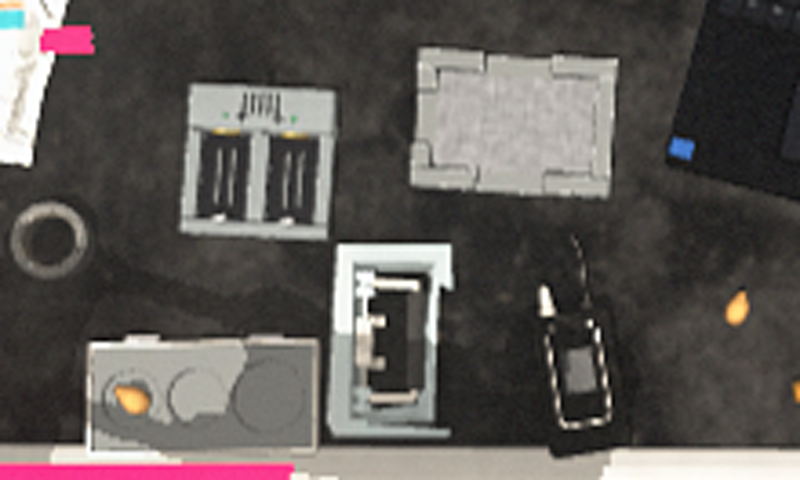

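```bash
cat >> h.py <<'E'
def go(x,y,z,psi=None):
    "print the turn about tool z (6-degree units), then the shift in the tool axes after the turn (6 cm units)"
    s=read_state();M=R.from_rotvec(s["ee_rot"]).as_matrix();p=s["position"]
    cur=np.degrees(np.arctan2(M[1,1],M[0,1]))
    if psi is None: psi=cur
    d=(psi-cur+180)%360-180
    a=np.radians(cur+d);ty=np.array([np.cos(a),np.sin(a),0]);tx=np.array([-np.sin(a),np.cos(a),0])*-1
    tx=np.cross(ty,[0,0,-1.])
    D=np.array([x,y,z])-p
    print(f"t={s['clock']:.1f} pos {np.round(p,4)} psi {cur:.1f} tilt {np.round(M[:2,2],3)} gap {s['finger_gap']:.3f} grip {s['grip_force']:.1f}")
    print(f"turn {-d/6:.2f}u  shift x {D@tx/.06:.2f} y {D@ty/.06:.2f} z {-D[2]/.06:.2f}; j6 after ~{np.degrees(np.arctan2(y,x))-(cur+d):.0f}deg")
E
python3 - <<'E'
from h import *
c=calibration("wrist");T=np.array(c["camera_from_world"]);print(np.round(c["intrinsics"],1).tolist(),"cam pos",-T[:3,:3].T@T[:3,3],"fwd",T[2,:3],"down",T[1,:3])
go(.42,-.17,.32,0)
E
```

```text
[[377.4, 0.0, 278.6], [0.0, 377.4, 209.9], [0.0, 0.0, 1.0]] cam pos [0.09354219 0.57173307 0.3741059 ] fwd [ 0.26473247 -0.07782189 -0.96117661] down [ 0.92317607 -0.26759564  0.2759321 ]
t=0.1 pos [0.1603 0.5517 0.2475] psi 73.8 tilt [-0.001 -0.002] gap 1.003 grip 0.0
turn 12.30u  shift x -12.03 y 4.33 z -1.21; j6 after ~-22deg
```

```bash
python3 -m pendant '[[0,0,-0.1,0,0,1,0],[0,0,-0.1,0,0,1,0],[0,0,-0.1,0,0,1,0],[0,0,-0.1,0,0,1,0],[0,0,-0.1,0,0,1,0],[0,0,-0.1,0,0,1,0],[0,0,-0.1,0,0,1,0],[0,0,-0.1,0,0,1,0],[0,0,-0.1,0,0,1,0],[0,0,-0.1,0,0,1,0],[0,0,-0.1,0,0,1,0],[0,0,-0.1,0,0,1,0],[0,0,0,0,0,0.3,0]]' 40
python3 -m pendant '[[-0.8,0.29,0,0,0,0,0],[-0.8,0.29,0,0,0,0,0],[-0.8,0.29,0,0,0,0,0],[-0.8,0.29,0,0,0,0,0],[-0.8,0.29,0,0,0,0,0],[-0.8,0.29,0,0,0,0,0],[-0.8,0.29,0,0,0,0,0],[-0.8,0.29,0,0,0,0,0],[-0.8,0.29,0,0,0,0,0],[-0.8,0.29,0,0,0,0,0],[-0.8,0.29,0,0,0,0,0],[-0.8,0.29,0,0,0,0,0],[-0.8,0.29,0,0,0,0,0],[-0.8,0.29,0,0,0,0,0],[-0.8,0.29,0,0,0,0,0],[0,0,0,0,0,0,0],[0,0,0,0,0,0,0]]'
cat >> h.py <<'E'
def snap(tag):
    c=calibration("wrist");p,d=read_camera("wrist")
    np.savez(tag+".npz",p=p,d=d,K=c["intrinsics"],T=c["camera_from_world"])
    return c,p,d,cloud(c,d)
def load(tag):
    f=np.load(tag+".npz");c=dict(intrinsics=f["K"],camera_from_world=f["T"]);return c,f["p"],f["d"],cloud(c,f["d"])
def comps(m,W,lab,mn=60,mx=20000):
    n,L,S,C=cv2.connectedComponentsWithStats(m.astype(np.uint8))
    for i in range(1,n):
        if mn<=S[i,4]<=mx:
            q=W[L==i];r=cv2.minAreaRect((q[:,:2]*1000).astype(np.float32))
            print(lab,"px",np.round(C[i]),"n",S[i,4],"zmed",round(float(np.median(q[:,2])),4),"rect c",np.round(r[0],1),"size",np.round(r[1],1),"ang",round(r[2],1))
E
python3 - <<'E'
from h import *
go(.42,-.17,.32,0)
c,p,d,W=snap("w1")
cv2.imwrite("pics/w1.png",cv2.resize(p[:,:,::-1],(800,600),interpolation=cv2.INTER_CUBIC))
H=cv2.cvtColor(p,cv2.COLOR_RGB2HSV)
comps((H[...,0]>5)&(H[...,0]<25)&(H[...,1]>110)&(H[...,2]>80)&(W[...,2]<.06),W,"orange")
comps((H[...,0]>75)&(H[...,0]<105)&(H[...,1]>50)&(H[...,2]>60)&(W[...,2]<.06),W,"teal")
comps((W[...,2]>.006)&(W[...,2]<.05),W,"high")
E
```

```text
clock: 1.72
position: [0.1605, 0.5522, 0.3203]
ee_rot: [-2.222, -2.221, -0.0]
contact_force: [-0.2, -0.2, 0.5]
finger_gap: 1.002
grip_force: 0.0
clock: 3.85
position: [0.4209, -0.1673, 0.3196]
ee_rot: [-2.22, -2.22, -0.0]
contact_force: [0.6, -0.1, 1.0]
finger_gap: 1.002
grip_force: 0.0
t=3.9 pos [ 0.4209 -0.1673  0.3196] psi -0.0 tilt [-0.002  0.002] gap 1.002 grip 0.0
turn -0.00u  shift x -0.04 y -0.01 z -0.01; j6 after ~-22deg
orange px [338.  16.] n 337 zmed 0.0112 rect c [484.1  -8.4] size [23.9 17. ] ang 5.5
orange px [283.  74.] n 466 zmed 0.0141 rect c [425.8 -67.7] size [14.8 36.5] ang 6.2
orange px [310. 245.] n 342 zmed 0.0139 rect c [ 460.1 -267.5] size [15.3 42.7] ang 8.3
teal px [271. 305.] n 407 zmed 0.0221 rect c [ 412.1 -342.9] size [29.9 29.1] ang 89.5
high px [256. 227.] n 6401 zmed 0.0093 rect c [ 378.6 -229.2] size [214.3 427.2] ang 26.7
high px [338.  15.] n 298 zmed 0.0118 rect c [484.7  -8.8] size [15.9 24. ] ang 88.1
high px [283.  80.] n 632 zmed 0.0142 rect c [426.4 -74.3] size [14.8 49.9] ang 6.6
high px [358. 100.] n 786 zmed 0.009 rect c [509.4 -94.5] size [62.7 15.6] ang 70.1
high px [269. 196.] n 60 zmed 0.0067 rect c [ 410.3 -205.7] size [ 8.  22.1] ang 78.4
high px [309. 238.] n 469 zmed 0.0139 rect c [ 458.5 -257. ] size [14.6 51.4] ang 8.5
high px [516. 343.] n 113 zmed 0.019 rect c [ 731.  -399.8] size [ 6.  38.2] ang 90.0
```

View pics/w1.png

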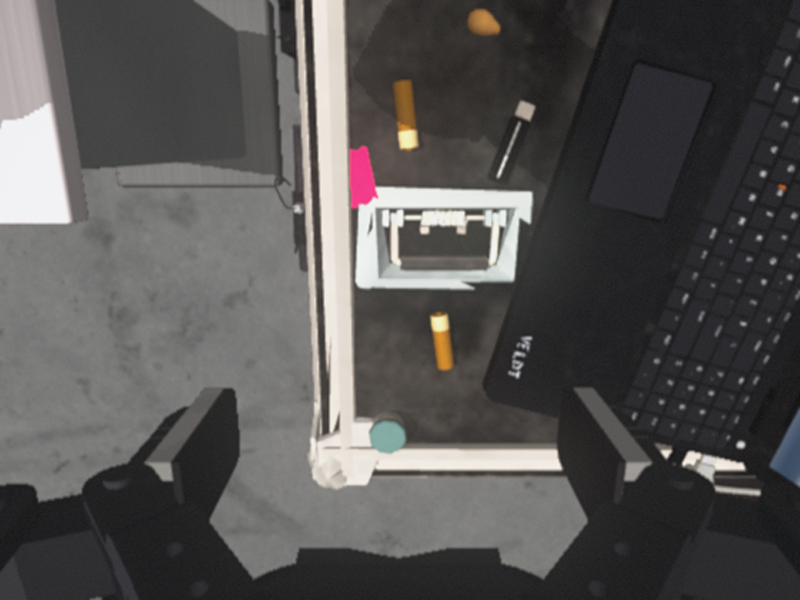

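The wrist view (800-scale) shows cell_a at (405,115) with its pale end down (-y) and cell_b at (441,340) with its pale end up (+y). The jar at (388,435) is tucked near the corner rims, and the mould is at (484,22). Next I'll check the rim heights around the jar and the pack.

Run:
```python
from h import *
c,p,d,W=load("w1")
def hz(W,xs,ys,r=.006):
    for x in xs:
        out=[]
        for y in ys:
            m=(abs(W[...,0]-x)<r)&(abs(W[...,1]-y)<r)&(W[...,2]>-.1)
            out.append(f"{1000*np.percentile(W[m][:,2],80):.0f}" if m.sum()>3 else "--")
        print(f"x{x:.3f}",out)
print("jar zone"); hz(W,np.arange(.35,.49,.012),np.arange(-.31,-.40,-.012))
f=np.load("top0.npz");Wt=cloud(dict(intrinsics=f["K"],camera_from_world=f["T"]),f["d"])
print("pack zone, y .14...-.02"); hz(Wt,np.arange(.36,.58,.012),np.arange(.14,-.02,-.012))
```

```text
jar zone
x0.350 ['1', '1', '1', '1', '8', '8', '11', '12']
x0.362 ['2', '2', '2', '7', '9', '9', '12', '13']
x0.374 ['11', '11', '11', '11', '11', '11', '11', '10']
x0.386 ['4', '3', '7', '8', '9', '9', '8', '8']
x0.398 ['3', '2', '22', '22', '22', '9', '8', '7']
x0.410 ['3', '3', '23', '23', '23', '8', '2', '1']
x0.422 ['2', '2', '22', '23', '22', '9', '3', '1']
x0.434 ['2', '2', '2', '2', '9', '9', '2', '1']
x0.446 ['2', '2', '2', '2', '8', '9', '2', '1']
x0.458 ['2', '2', '2', '2', '8', '10', '3', '1']
x0.470 ['2', '2', '2', '2', '7', '9', '2', '1']
x0.482 ['2', '2', '2', '2', '8', '9', '2', '1']
pack zone, y .14...-.02
x0.360 ['3', '2', '3', '2', '2', '4', '3', '4', '2', '3', '4', '2', '3', '2']
x0.372 ['11', '13', '13', '12', '13', '11', '11', '13', '12', '12', '11', '12', '10', '11']
x0.384 ['6', '21', '24', '22', '22', '22', '1134', '10', '8', '7', '8', '8', '8', '6']
x0.396 ['4', '22', '24', '25', '25', '23', '21', '4', '4', '3', '5', '3', '2', '1']
x0.408 ['2', '23', '26', '23', '24', '26', '21', '3', '3', '4', '4', '4', '4', '3']
x0.420 ['3', '23', '24', '23', '23', '25', '
[... 394 characters left out ...]
22', '23', '23', '4', '3', '2', '2', '2', '3', '3', '14', '10']
x0.492 ['3', '15', '3', '5', '3', '3', '2', '2', '1', '3', '3', '3', '11', '12']
x0.504 ['1', '1', '3', '10', '3', '2', '3', '3', '4', '3', '1', '2', '2', '1']
x0.516 ['2', '3', '3', '5', '2', '4', '2', '3', '3', '2', '2', '3', '3', '4']
x0.528 ['3', '2', '2', '5', '2', '2', '3', '3', '1', '3', '2', '2', '2', '2']
x0.540 ['1', '3', '3', '3', '3', '2', '2', '3', '3', '2', '2', '3', '3', '2']
x0.552 ['2', '1', '2', '3', '3', '2', '2', '2', '1', '2', '2', '3', '3', '4']
x0.564 ['4', '6', '9', '13', '14', '5', '2', '3', '4', '3', '1', '3', '2', '2']
x0.576 ['8', '16', '16', '16', '17', '7', '2', '2', '2', '2', '4', '14', '21', '22']
```

Run:
```python
from h import *
go(.4585,-.257,.0245,8.5)
```

```text
t=3.9 pos [ 0.4208 -0.1669  0.3199] psi 0.0 tilt [-0.001  0.001] gap 1.000 grip 0.0
turn -1.41u  shift x -1.58 y 0.40 z 4.92; j6 after ~-38deg
```

```bash
python3 -m pendant '[[0,0,0,0,0,-0.71,0.55],[0,0,0,0,0,-0.7,0.55],[-0.53,0.13,0.2,0,0,0,0.55],[-0.53,0.13,0.5,0,0,0,0.55],[-0.52,0.14,0.6,0,0,0,0.55],[0,0,0.7,0,0,0,0.55],[0,0,0.7,0,0,0,0.55],[0,0,0.6,0,0,0,0.55],[0,0,0.5,0,0,0,0.55],[0,0,0,0,0,0,0.55],[0,0,0,0,0,0,0.55]]' 40
python3 - <<'E'
from h import *
go(.4585,-.257,.0245,8.5)
E
```

```text
clock: 5.28
position: [0.4599, -0.2578, 0.0936]
ee_rot: [2.049, 2.379, 0.0]
contact_force: [0.3, 0.4, -0.3]
finger_gap: 0.453
grip_force: 0.0
t=5.3 pos [ 0.4599 -0.2578  0.0936] psi 8.5 tilt [ 0.002 -0.001] gap 0.453 grip 0.0
turn 0.00u  shift x 0.02 y -0.02 z 1.15; j6 after ~-38deg
```

```bash
python3 -m pendant '[[0.02,-0.02,0.4,0,0,0,0.55],[0,0,0.4,0,0,0,0.55],[0,0,0.25,0,0,0,0.55],[0,0,0.1,0,0,0,0.55],[0,0,0,0,0,0,0.55],[0,0,0,0,0,0,1],[0,0,0,0,0,0,1],[0,0,0,0,0,0,1],[0,0,0,0,0,0,1],[0,0,0,0,0,0,1],[0,0,0,0,0,0,1]]' 40
python3 - <<'E'
from h import *
go(.4585,-.257,.0245,8.5)
E
```

```text
clock: 6.65
position: [0.4583, -0.2575, 0.0241]
ee_rot: [2.05, 2.378, 0.0]
contact_force: [-0.1, 0.8, 5.7]
finger_gap: 0.131
grip_force: 40.3
t=6.7 pos [ 0.4583 -0.2575  0.0241] psi 8.5 tilt [ 0.002 -0.001] gap 0.131 grip 40.3
turn -0.01u  shift x 0.01 y 0.00 z -0.01; j6 after ~-38deg
```

```bash
python3 -m pendant '[[0,0,-0.1,0,0,0,1],[0,0,-0.3,0,0,0,1],[0,0,-0.5,0,0,0,1],[0,0,-0.7,0,0,0.7,1],[0,0,-0.8,0,0,0.71,1],[0,0,-0.8,0,0,0,1],[0,0,-0.8,0,0,0,1],[0,0,-0.7,0,0,0,1]]'
python3 - <<'E'
from h import *
go(.45,.25,.37,0)
E
```

```text
clock: 7.65
position: [0.4575, -0.2569, 0.3073]
ee_rot: [2.221, 2.221, 0.0]
contact_force: [0.7, 0.5, -0.6]
finger_gap: 0.138
grip_force: 39.6
t=7.7 pos [ 0.4575 -0.2569  0.3073] psi -0.0 tilt [ 0.001 -0.   ] gap 0.138 grip 39.6
turn -0.00u  shift x 8.45 y -0.12 z -1.05; j6 after ~29deg
```

```bash
python3 -m pendant '[[0.3,0,-0.1,0,0,0,1],[0.7,0,-0.1,0,0,0,1],[0.8,0,-0.1,0,0,0,1],[0.8,0,-0.1,0,0,0,1],[0.8,0,-0.1,0,0,0,1],[0.8,0,-0.1,0,0,0,1],[0.8,0,-0.1,0,0,0,1],[0.8,0,-0.1,0,0,0,1],[0.8,0,-0.1,0,0,0,1],[0.8,0,-0.1,0,0,0,1],[0.6,0,-0.05,0,0,0,1],[0.3,-0.05,0,0,0,0,1],[0.1,-0.05,0,0,0,0,1],[0,0,0,0,0,0,1],[0,0,0,0,0,0,1]]'
python3 - <<'E'
from h import *
go(.45,.25,.37,0)
c,p,d,W=snap("w2")
cv2.imwrite("pics/w2.png",cv2.resize(p[:,:,::-1],(800,600),interpolation=cv2.INTER_CUBIC))
E
```

```text
clock: 9.52
position: [0.4518, 0.2458, 0.3683]
ee_rot: [2.223, 2.219, -0.001]
contact_force: [1.2, -0.2, 0.0]
finger_gap: 0.136
grip_force: 39.6
t=9.5 pos [0.4518 0.2458 0.3683] psi -0.1 tilt [ 0.    -0.001] gap 0.136 grip 39.6
turn -0.01u  shift x 0.07 y -0.03 z -0.03; j6 after ~29deg
```

View pics/w2.png

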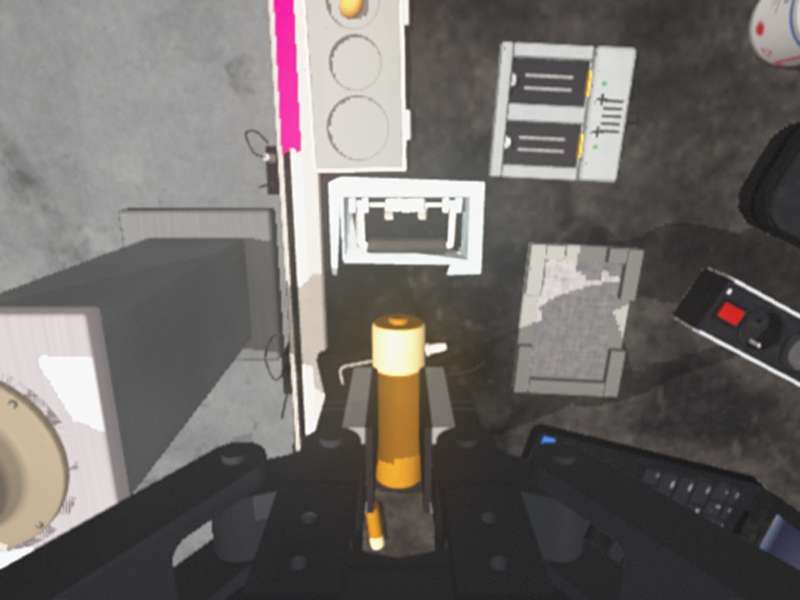

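The cell sits straight in the fingers with its pale end at +y. The charger (565,110), the tray (580,320, notch on the +y side) and the case (358,80) are all clear. Next I'll fit their footprints from depth.

Run:
```python
from h import *
c,p,d,W=load("w2")
H=cv2.cvtColor(p,cv2.COLOR_RGB2HSV)
grey=(H[...,1]<40)&(H[...,2]>70)
def box(m,lab):
    m=cv2.morphologyEx(m.astype(np.uint8),cv2.MORPH_OPEN,np.ones((3,3)))
    n,L,S,C=cv2.connectedComponentsWithStats(m);i=1+np.argmax(S[1:,4]);q=W[L==i];r=cv2.minAreaRect((q[:,:2]*1000).astype(np.float32))
    print(lab,S[i,4],"c",np.round(r[0],1),"size",np.round(r[1],1),"ang",round(r[2],2),"z",np.round(np.percentile(q[:,2],[10,50,90]),4))
def reg(x0,x1,y0,y1,z0,z1): return (W[...,0]>x0)&(W[...,0]<x1)&(W[...,1]>y0)&(W[...,1]<y1)&(W[...,2]>z0)&(W[...,2]<z1)
box(reg(.5,.7,.26,.44,.0075,.03),"charger")
box(reg(.5,.7,.05,.25,.0095,.03),"tray rim")
box(reg(.37,.5,.23,.5,.0055,.03),"case")
K=c
# wells: ray cast of the circle centres read from the picture, at the rim plane
g=cv2.medianBlur(p[:,:,1],3)
cir=cv2.HoughCircles(g[:125,215:290],cv2.HOUGH_GRADIENT,1,20,param1=60,param2=14,minRadius=14,maxRadius=28)
for u,v,r in cir[0]: print("circle",u+215,v,r,np.round(onplane(c,u+215,v,.009)*1000,1),"r mm",round(r*float(onplane(c,u+216,v,.009)[0]-onplane(c,u+215,v,.009)[0])*1000,1))
for s in (0,1):
    m=(H[...,0]>15)&(H[...,0]<35)&(H[...,1]>120)&reg(.5,.7,.26,.44,0,.03)
comps(m,W,"brass",5)
```

```text
charger 5496 c [593.7 341.8] size [108.2 119.2] ang 87.27 z [0.0126 0.0155 0.0195]
tray rim 1264 c [616.2 106.9] size [ 48.7 102.4] ang 86.86 z [0.0127 0.0145 0.0156]
case 6347 c [416.4 329.5] size [ 92.8 198.6] ang 0.01 z [0.0086 0.01   0.0114]
circle 249.5 43.5 17.4 [417.9 382.4   9. ] r mm 20.7
circle 248.5 88.5 21.2 [415.5 331.5   9. ] r mm 26.0
circle 247.5 2.5 16.0 [416.5 426.2   9. ] r mm 18.5
brass px [411.  58.] n 51 zmed 0.0138 rect c [610.5 365.5] size [17.6  2.3] ang 86.8
brass px [405. 102.] n 45 zmed 0.0147 rect c [608.1 315.3] size [18.8  2.5] ang 86.5
```

Run:
```python
from h import *
c,p,d,W=load("w2")
for n,u,v,z in [("springA",513,80,.012),("springB",507,143,.012),("brassA",587,84,.014),("brassB",581,147,.014),
 ("tray TL",531,243,.014),("tray TR",643,250,.014),("tray BL",515,391,.014),("tray BR",619,397,.014),
 ("case BL",316,171,.0105),("case BR",405,170,.0105),("jarwell",358,128,.009),("mouldwell",356,62,.009)]:
    print(n,np.round(onplane(c,u*.7,v*.7,z)*1000,1))
o=np.array([609.3,340.4])-31*np.array([.9989,-.047]);print("charger o",o)
yv=np.array([.047,.9989]);print("bays",o+25*yv,o-25*yv)
# pack from top view
f=np.load("top0.npz");Wt=cloud(dict(intrinsics=f["K"],camera_from_world=f["T"]),f["d"])
for X,l in((Wt,"top"),(W,"w2")):
    m=(X[...,0]>.385)&(X[...,0]<.5)&(X[...,1]>.055)&(X[...,1]<.16)&(X[...,2]>.014)&(X[...,2]<.033)
    comps(m,X,l+" pack",30)
```

```text
springA [548.4 368.1  12. ]
springB [546.1 317.6  12. ]
brassA [609.7 364.7  14. ]
brassB [609.4 314.3  14. ]
tray TL [572.1 231.1  14. ]
tray TR [673.7 224.7  14. ]
tray BL [566.3  85.4  14. ]
tray BR [668.4  78.9  14. ]
case BL [380.7 294.3  10.5]
case BR [458.5 295.1  10.5]
jarwell [418.1 330.2   9. ]
mouldwell [417.5 382.5   9. ]
charger o [578.3341 341.857 ]
bays [579.5091 366.8295] [577.1591 316.8845]
top pack px [259. 233.] n 860 zmed 0.0215 rect c [436.9 105.9] size [112.8  59.3] ang 10.0
w2 pack px [243. 254.] n 604 zmed 0.0211 rect c [406.3 114.5] size [49.  34.5] ang 11.1
w2 pack px [302. 245.] n 83 zmed 0.0157 rect c [482.9 128.8] size [25.2 13.9] ang 40.1
```

```bash
python3 -m pendant '[[0,0,0.1,0,0,0.5,1],[0,0,0.3,0,0,1,1],[0,0,0.3,0,0,1,1],[0,0,0.3,0,0,1,1],[0,0,0.3,0,0,1,1],[0,0,0.3,0,0,1,1],[0,0,0.3,0,0,1,1],[0,0,0.3,0,0,1,1],[0,0,0.3,0,0,1,1],[0,0,0.3,0,0,1,1],[0,0,0.3,0,0,1,1],[0,0,0.3,0,0,1,1],[0,0,0.1,0,0,1,1],[0,0,0,0,0,1,1],[0,0,0,0,0,1,1],[0,0,0,0,0,0.92,1],[0,0,0,0,0,0,1],[0,0,0,0,0,0,1]]'
python3 - <<'E'
from h import *
go(.5795,.3668,.0315,-92.7)
E
```

```text
clock: 11.82
position: [0.452, 0.2465, 0.1584]
ee_rot: [-3.141, 0.068, -0.0]
contact_force: [0.8, -0.6, -0.2]
finger_gap: 0.137
grip_force: 39.6
t=11.8 pos [0.452  0.2465 0.1584] psi -92.5 tilt [0. 0.] gap 0.137 grip 39.6
turn 0.03u  shift x 2.03 y -2.10 z 2.12; j6 after ~125deg
```

```bash
python3 -m pendant '[[0.3,-0.3,0,0,0,0.03,1],[0.5,-0.5,0.2,0,0,0,1],[0.5,-0.5,0.3,0,0,0,1],[0.4,-0.4,0.3,0,0,0,1],[0.25,-0.3,0.3,0,0,0,1],[0.08,-0.1,0.2,0,0,0,1],[0,0,0,0,0,0,1],[0,0,0,0,0,0,1]]'
python3 - <<'E'
from h import *
go(.5795,.3668,.0315,-92.7)
E
```

```text
clock: 12.82
position: [0.5789, 0.3666, 0.081]
ee_rot: [3.141, -0.074, 0.0]
contact_force: [0.3, -0.1, 0.5]
finger_gap: 0.135
grip_force: 39.6
t=12.8 pos [0.5789 0.3666 0.081 ] psi -92.7 tilt [ 0. -0.] gap 0.135 grip 39.6
turn -0.00u  shift x 0.01 y -0.00 z 0.83; j6 after ~125deg
```

```bash
python3 -m pendant '[[0.01,0,0.3,0,0,0,1],[0,0,0.3,0,0,0,1],[0,0,0.15,0,0,0,1],[0,0,0.05,0,0,0,1],[0,0,0.03,0,0,0,1],[0,0,0,0,0,0,1],[0,0,0,0,0,0,1]]'
python3 - <<'E'
from h import *
go(.5795,.3668,.0315,-92.7)
print(read_state()["contact_force"])
E
```

```text
clock: 13.7
position: [0.5802, 0.3673, 0.031]
ee_rot: [-3.14, 0.074, -0.001]
contact_force: [0.0, 0.6, -0.5]
finger_gap: 0.134
grip_force: 39.6
t=13.7 pos [0.5802 0.3673 0.031 ] psi -92.7 tilt [0.001 0.   ] gap 0.134 grip 39.6
turn -0.00u  shift x -0.01 y 0.01 z -0.01; j6 after ~125deg
[ 0.01598726  0.60953167 -0.49979977]
```

```bash
python3 -m pendant '[[0,0,0.01,0,0,0,1],[0,0,0,0,0,0,0.85],[0,0,0,0,0,0,0.75],[0,0,0,0,0,0,0.65],[0,0,0,0,0,0,0.6],[0,0,0,0,0,0,0.6],[0,0,-0.1,0,0,0,0.6],[0,0,-0.3,0,0,0,0.6],[0,0,-0.6,0,0,0,0.6],[0,0,-0.8,0,0,0,0.6],[0,0,-0.6,0,0,-1,0.6],[0,0,-0.4,0,0,-1,0.6],[0,0,0,0,0,-1,0.6],[0,0,0,0,0,-1,0.6],[0,0,0,0,0,-1,0.6],[0,0,0,0,0,-1,0.6],[0,0,0,0,0,-1,0.6],[0,0,0,0,0,-1,0.6],[0,0,0,0,0,-1,0.6],[0,0,0,0,0,-1,0.6]]'
python3 - <<'E'
from h import *
go(.4264,-.0743,.0245,6.6)
E
```

```text
clock: 16.2
position: [0.5801, 0.3672, 0.1997]
ee_rot: [2.754, 1.511, 0.003]
contact_force: [0.1, -0.4, 0.2]
finger_gap: 0.398
grip_force: 0.0
t=16.2 pos [0.5801 0.3672 0.1997] psi -32.5 tilt [0.002 0.001] gap 0.398 grip 0.0
turn -6.52u  shift x -7.01 y -3.39 z 2.92; j6 after ~-16deg
```

```bash
python3 -m pendant '[[0,0,0,0,0,-1,0.6],[0,0,0,0,0,-1,0.6],[0,0,0,0,0,-1,0.6],[0,0,0,0,0,-1,0.6],[0,0,0,0,0,-1,0.6],[0,0,0,0,0,-1,0.6],[0,0,0,0,0,-0.52,0.6],[-0.4,-0.2,0,0,0,0,0.6],[-0.7,-0.34,0,0,0,0,0.6],[-0.8,-0.39,0,0,0,0,0.6],[-0.8,-0.39,0,0,0,0,0.6],[-0.8,-0.39,0,0,0,0,0.6],[-0.8,-0.39,0.1,0,0,0,0.6],[-0.8,-0.39,0.3,0,0,0,0.6],[-0.8,-0.39,0.4,0,0,0,0.6],[-0.6,-0.28,0.4,0,0,0,0.6],[-0.4,-0.18,0.4,0,0,0,0.6],[-0.11,-0.05,0.3,0,0,0,0.6],[0,0,0,0,0,0,0.6],[0,0,0,0,0,0,0.6]]'
python3 - <<'E'
from h import *
go(.4264,-.0743,.0245,6.6)
c,p,d,W=snap("w3");H=cv2.cvtColor(p,cv2.COLOR_RGB2HSV)
comps((W[...,2]>.006)&(W[...,2]<.035)&(W[...,0]<.53)&(W[...,1]>-.15)&(W[...,1]<.03),W,"high",100)
comps((H[...,0]>5)&(H[...,0]<25)&(H[...,1]>110)&(H[...,2]>80)&(W[...,2]<.06),W,"orange")
E
```

```text
clock: 18.7
position: [0.4258, -0.0736, 0.0851]
ee_rot: [2.092, 2.341, 0.002]
contact_force: [-0.5, 0.4, 0.9]
finger_gap: 0.398
grip_force: 0.0
t=18.7 pos [ 0.4258 -0.0736  0.0851] psi 6.4 tilt [ 0.002 -0.   ] gap 0.398 grip 0.0
turn -0.03u  shift x -0.01 y 0.01 z 1.01; j6 after ~-16deg
high px [190. 154.] n 6995 zmed 0.0097 rect c [374.8 -49.3] size [ 13.1 158.7] ang 0.0
high px [398. 126.] n 1077 zmed 0.0118 rect c [484.   -8.7] size [16.6 23.3] ang 88.0
high px [278. 230.] n 2150 zmed 0.0143 rect c [426.1 -73.8] size [14.1 49.1] ang 6.9
high px [415. 275.] n 2415 zmed 0.0091 rect c [509.9 -93.2] size [59.8 16.3] ang 70.6
orange px [397. 126.] n 1192 zmed 0.0113 rect c [484.7  -8.7] size [25.5 18.2] ang 5.9
orange px [278. 220.] n 1739 zmed 0.0142 rect c [425.7 -68.9] size [15.4 39.2] ang 6.9
```

```bash
python3 -m pendant '[[0,0.01,0.35,0,0,-0.03,0.6],[0,0,0.35,0,0,0,0.6],[0,0,0.2,0,0,0,0.6],[0,0,0.1,0,0,0,0.6],[0,0,0,0,0,0,0.6],[0,0,0,0,0,0,1],[0,0,0,0,0,0,1],[0,0,0,0,0,0,1],[0,0,0,0,0,0,1],[0,0,0,0,0,0,1]]' 40
python3 - <<'E'
from h import *
go(.577,.317,.0315,87.3)
E
python3 -m pendant '[[0,0,-0.1,0,0,0,1],[0,0,-0.3,0,0,0,1],[0,0,-0.5,0,0,0,1],[0,0,-0.5,0,0,-0.5,1],[0,0,-0.3,0,0,-1,1],[0,0,-0.3,0,0,-1,1],[0,0,0,0,0,-1,1],[0,0,0,0,0,-1,1],[0,0,0,0,0,-1,1],[0,0,0,0,0,-1,1],[0,0,0,0,0,-1,1],[0,0,0,0,0,-1,1],[0,0,0,0,0,-1,1],[0,0,0,0,0,-1,1],[0,0,0,0,0,-1,1],[0,0,0,0,0,-1,1],[0,0,0,0,0,-1,1],[0,0,0,0,0,0,1]]'
python3 - <<'E'
from h import *
go(.577,.317,.0315,87.3)
E
```

```text
clock: 20.0
position: [0.426, -0.0737, 0.0245]
ee_rot: [2.089, 2.344, 0.001]
contact_force: [0.1, -0.2, 6.2]
finger_gap: 0.133
grip_force: 40.8
t=20.0 pos [ 0.426  -0.0737  0.0245] psi 6.6 tilt [ 0.002 -0.   ] gap 0.133 grip 40.8
turn -13.45u  shift x -2.21 y 6.62 z -0.12; j6 after ~-59deg
clock: 22.25
position: [0.4251, -0.0735, 0.1439]
ee_rot: [-0.068, -3.141, -0.0]
contact_force: [-0.7, 0.6, -0.2]
finger_gap: 0.137
grip_force: 40.1
t=22.2 pos [ 0.4251 -0.0735  0.1439] psi 87.5 tilt [-0.  0.] gap 0.137 grip 40.1
turn 0.04u  shift x -2.22 y 6.62 z 1.87; j6 after ~-59deg
```

```bash
python3 -m pendant '[[-0.1,0.3,0,0,0,0.04,1],[-0.2,0.6,0,0,0,0,1],[-0.27,0.8,0,0,0,0,1],[-0.27,0.8,0,0,0,0,1],[-0.27,0.8,0,0,0,0,1],[-0.27,0.8,0,0,0,0,1],[-0.27,0.8,0.1,0,0,0,1],[-0.24,0.7,0.2,0,0,0,1],[-0.2,0.6,0.3,0,0,0,1],[-0.13,0.4,0.3,0,0,0,1],[0,0.02,0.2,0,0,0,1],[0,0,0,0,0,0,1],[0,0,0,0,0,0,1]]'
python3 - <<'E'
from h import *
go(.577,.317,.0305,87.3)
E
```

```text
clock: 23.88
position: [0.5767, 0.3162, 0.0785]
ee_rot: [0.074, 3.14, -0.0]
contact_force: [0.0, 0.4, -0.3]
finger_gap: 0.135
grip_force: 40.1
t=23.9 pos [0.5767 0.3162 0.0785] psi 87.3 tilt [ 0. -0.] gap 0.135 grip 40.1
turn -0.00u  shift x -0.00 y 0.01 z 0.80; j6 after ~-59deg
```

```bash
python3 -m pendant '[[0,0.01,0.3,0,0,0,1],[0,0,0.3,0,0,0,1],[0,0,0.13,0,0,0,1],[0,0,0.05,0,0,0,1],[0,0,0.02,0,0,0,1],[0,0,0,0,0,0,1],[0,0,0,0,0,0,0.85],[0,0,0,0,0,0,0.75],[0,0,0,0,0,0,0.65],[0,0,0,0,0,0,0.6],[0,0,0,0,0,0,0.6],[0,0,-0.1,0,0,0,0.6],[0,0,-0.3,0,0,0,0.6],[0,0,-0.6,0,0,0,0.6],[0,0,-0.8,0,0,0,0.6],[0,0,-0.8,0,0,0,0.6],[0,0,-0.8,0,0,0,0.6],[0,0,0,0,0,0,0.6],[0,0,0,0,0,0,0.6]]'
python3 - <<'E'
from h import *
go(.4845,-.0087,.0245,90)
c,p,d=calibration("top"),*read_camera("top");W=cloud(c,d)
cv2.imwrite("pics/t4.png",cv2.resize(p[120:262,100:320][:,:,::-1],(800,516),interpolation=cv2.INTER_CUBIC))
H=cv2.cvtColor(p,cv2.COLOR_RGB2HSV)
comps((H[...,0]>5)&(H[...,0]<25)&(H[...,1]>110)&(H[...,2]>80)&(W[...,2]<.06)&(W[...,0]>.5),W,"orange",20)
E
```

```text
clock: 26.25
position: [0.5763, 0.3176, 0.2345]
ee_rot: [0.072, 3.14, 0.0]
contact_force: [-0.2, -0.3, 0.4]
finger_gap: 0.396
grip_force: 0.0
t=26.2 pos [0.5763 0.3176 0.2345] psi 87.4 tilt [0. 0.] gap 0.396 grip 0.0
turn -0.44u  shift x 1.53 y -5.44 z 3.50; j6 after ~-91deg
orange px [161. 179.] n 64 zmed 0.0203 rect c [572.  366.2] size [36.2 13.7] ang 6.7
orange px [179. 181.] n 76 zmed 0.0197 rect c [572.1 320.4] size [16.6 36.2] ang 89.0
```

View pics/t4.png

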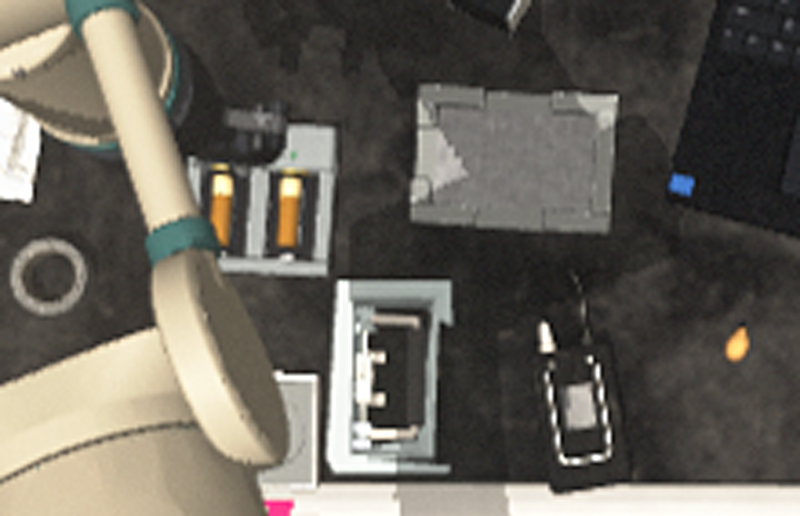

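Both cells lie in their bays with the pale ends at the brass, tops at about 20 mm as they should be. Next is the mould.

```bash
python3 -m pendant '[[0.1,-0.3,0,0,0,-0.44,0.6],[0.15,-0.6,0.1,0,0,0,0.6],[0.23,-0.8,0.2,0,0,0,0.6],[0.23,-0.8,0.3,0,0,0,0.6],[0.23,-0.8,0.3,0,0,0,0.6],[0.23,-0.8,0.3,0,0,0,0.6],[0.19,-0.7,0.4,0,0,0,0.6],[0.12,-0.44,0.4,0,0,0,0.6],[0.05,-0.2,0.3,0,0,0,0.6],[0,0,0.2,0,0,0,0.6],[0,0,0,0,0,0,0.6],[0,0,0,0,0,0,0.6]]' 25
python3 - <<'E'
from h import *
go(.4845,-.0087,.0235,90)
c,p,d,W=snap("w5");H=cv2.cvtColor(p,cv2.COLOR_RGB2HSV)
comps((W[...,2]>.005)&(W[...,2]<.035)&(W[...,0]<.53)&(W[...,0]>.4)&(W[...,1]>-.06)&(W[...,1]<.03),W,"high",100)
comps((H[...,0]>5)&(H[...,0]<25)&(H[...,1]>110)&(H[...,2]>80)&(W[...,2]<.06),W,"orange")
E
```

```text
clock: 27.8
position: [0.4846, -0.0077, 0.0841]
ee_rot: [-0.001, 3.141, 0.0]
contact_force: [-0.7, -0.3, 0.2]
finger_gap: 0.402
grip_force: 0.0
t=27.8 pos [ 0.4846 -0.0077  0.0841] psi 90.1 tilt [0.001 0.   ] gap 0.402 grip 0.0
turn 0.01u  shift x 0.00 y -0.02 z 1.01; j6 after ~-91deg
high px [275. 225.] n 904 zmed 0.0116 rect c [484.6  -9.3] size [16.5 25.2] ang 84.0
orange px [275. 225.] n 977 zmed 0.0112 rect c [485.1  -8.9] size [17.3 26.6] ang 87.4
```

```bash
python3 -m pendant '[[0,-0.02,0.35,0,0,0.5,0.6],[0,0,0.35,0,0,0,0.6],[0,0,0.2,0,0,0,0.6],[0,0,0.11,0,0,0,0.6],[0,0,0,0,0,0,0.6],[0,0,0,0,0,0,1],[0,0,0,0,0,0,1],[0,0,0,0,0,0,1],[0,0,0,0,0,0,1],[0,0,0,0,0,0,1],[0,0,0,0,0,0,1]]' 25; python3 -m pendant '[[0,0,-0.1,0,0,0,1],[0,0,-0.3,0,0,0,1],[0,0,-0.5,0,0,0,1],[0,0,-0.5,0,0,0,1],[0,0,-0.4,0,0,0,1],[0,0,0,0,0,0,1],[0,0,0,0,0,0,1]]'
python3 - <<'E'
from h import *
go(.418,.3825,.0285,0)
go(.418,.3825,.0285,180)
c,p,d,W=snap("w6")
cv2.imwrite("pics/w6.png",p[150:420,150:430][:,:,::-1])
E
```

```text
clock: 29.22
position: [0.4846, -0.0096, 0.0239]
ee_rot: [0.083, 3.139, -0.0]
contact_force: [0.0, 0.1, 7.0]
finger_gap: 0.135
grip_force: 27.2
clock: 30.1
position: [0.4833, -0.0094, 0.1306]
ee_rot: [-0.082, -3.139, -0.0]
contact_force: [1.1, 0.0, -0.4]
finger_gap: 0.134
grip_force: 26.6
t=30.1 pos [ 0.4833 -0.0094  0.1306] psi 87.0 tilt [-0.001  0.   ] gap 0.134 grip 26.6
turn 14.50u  shift x 6.53 y -1.09 z 1.70; j6 after ~42deg
t=30.1 pos [ 0.4833 -0.0094  0.1306] psi 87.0 tilt [-0.001  0.   ] gap 0.134 grip 26.6
turn -15.50u  shift x -6.53 y 1.09 z 1.70; j6 after ~-138deg
```

View pics/w6.png

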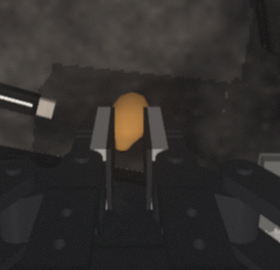

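```bash
python3 -m pendant '[[0,0,0,0,0,0.5,1],[0,0,0,0,0,1,1],[0,0,0,0,0,1,1],[0,0,0,0,0,1,1],[0,0,0,0,0,1,1],[0,0,0,0,0,1,1],[0,0,0,0,0,1,1],[0,0,0,0,0,1,1],[0,0,0,0,0,1,1],[0,0,0,0,0,1,1],[0,0,0,0,0,1,1],[0,0,0,0,0,1,1],[0,0,0,0,0,1,1],[0,0,0,0,0,1,1],[0,0,0,0,0,1,1],[0,0,0,0,0,0,1]]'; python3 -m pendant '[[0.3,-0.05,0,0,0,0,1],[0.6,-0.1,0,0,0,0,1],[0.8,-0.13,0,0,0,0,1],[0.8,-0.13,0,0,0,0,1],[0.8,-0.13,0,0,0,0,1],[0.8,-0.13,0,0,0,0,1],[0.8,-0.13,0,0,0,0,1],[0.7,-0.12,0,0,0,0,1],[0.6,-0.1,0.1,0,0,0,1],[0.3,-0.07,0.2,0,0,0,1],[0.03,0,0.2,0,0,0,1],[0,0,0.2,0,0,0,1],[0,0,0,0,0,0,1],[0,0,0,0,0,0,1]]'
python3 - <<'E'
from h import *
go(.418,.3825,.0285,0)
E
```

```text
clock: 32.15
position: [0.4833, -0.0095, 0.1301]
ee_rot: [-2.219, -2.221, 0.002]
contact_force: [-0.4, 0.7, 0.3]
finger_gap: 0.134
grip_force: 26.6
clock: 33.9
position: [0.4192, 0.3814, 0.0894]
ee_rot: [2.223, 2.22, 0.0]
contact_force: [-1.3, 0.2, -0.7]
finger_gap: 0.135
grip_force: 26.6
t=33.9 pos [0.4192 0.3814 0.0894] psi -0.1 tilt [ 0. -0.] gap 0.135 grip 26.6
turn -0.01u  shift x 0.02 y -0.02 z 1.02; j6 after ~42deg
```

```bash
python3 -m pendant '[[0.02,-0.02,0.4,0,0,0,1],[0,0,0.3,0,0,0,1],[0,0,0.2,0,0,0,1],[0,0,0.08,0,0,0,1],[0,0,0.03,0,0,0,1],[0,0,0.01,0,0,0,1],[0,0,0,0,0,0,1]]'; python3 -m pendant '[[0,0,0,0,0,0,0.85],[0,0,0,0,0,0,0.75],[0,0,0,0,0,0,0.65],[0,0,0,0,0,0,0.6],[0,0,0,0,0,0,0.6],[0,0,-0.1,0,0,0,0.6],[0,0,-0.3,0,0,0,0.6],[0,0,-0.6,0,0,0,0.6],[0,0,-0.8,0,0,0,0.6],[0,0,-0.8,0,0,0,0.6],[0,0,-0.5,0,0,0,0.6],[0,0,0,0,0,0,0.6],[0,0,0,0,0,0,0.6]]'
python3 - <<'E'
from h import *
go(.4121,-.343,.029,0)
c,p,d,W=snap("w7");H=cv2.cvtColor(p,cv2.COLOR_RGB2HSV)
cv2.imwrite("pics/w7.png",p[:,100:460][:,:,::-1])
comps((H[...,0]>5)&(H[...,0]<25)&(H[...,1]>110)&(H[...,2]>80)&(W[...,2]<.06),W,"orange")
E
```

```text
clock: 34.78
position: [0.4178, 0.3837, 0.0286]
ee_rot: [2.221, 2.221, 0.002]
contact_force: [0.2, 0.0, -0.5]
finger_gap: 0.136
grip_force: 26.6
clock: 36.4
position: [0.4169, 0.383, 0.2134]
ee_rot: [-2.221, -2.221, 0.002]
contact_force: [0.0, 0.5, -0.5]
finger_gap: 0.404
grip_force: 0.0
t=36.4 pos [0.4169 0.383  0.2134] psi -0.0 tilt [-0.001 -0.001] gap 0.404 grip 0.0
turn -0.00u  shift x -12.10 y -0.08 z 3.07; j6 after ~-40deg
orange px [278. 132.] n 329 zmed 0.0159 rect c [415.4 429.4] size [25.1 17.2] ang 77.6
orange px [280. 180.] n 239 zmed 0.0146 rect c [417.  386.1] size [23.6 15.6] ang 55.1
orange px [454. 201.] n 750 zmed 0.0199 rect c [575.1 366.9] size [17.4 43.1] ang 87.3
orange px [494. 203.] n 142 zmed 0.0142 rect c [610.8 365.6] size [11.8 17.4] ang 32.9
orange px [446. 253.] n 704 zmed 0.0196 rect c [573.9 316.6] size [19.6 42.2] ang 86.6
orange px [484. 254.] n 106 zmed 0.0141 rect c [608.1 316.2] size [ 7.7 18.5] ang 18.4
```

View pics/w7.png

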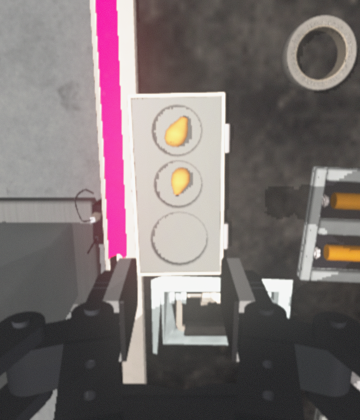

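The mould lies in the middle small well at (180,181), and both cells look right. Next is the jar.

```bash
python3 -m pendant '[[-0.3,0,0,0,0,0,0.35],[-0.6,0,0,0,0,0,0.35],[-0.8,0,0,0,0,0,0.35],[-0.8,0,0,0,0,0,0.35],[-0.8,0,0,0,0,0,0.35],[-0.8,0,0,0,0,0,0.35],[-0.8,0,0,0,0,0,0.35],[-0.8,0,0,0,0,0,0.35],[-0.8,0,0,0,0,0,0.35],[-0.8,0,0,0,0,0,0.35],[-0.8,0,0,0,0,0,0.35],[-0.8,0,0,0,0,0,0.35],[-0.8,0,0.2,0,0,0,0.35],[-0.8,0,0.3,0,0,0,0.35],[-0.7,-0.03,0.4,0,0,0,0.35],[-0.5,-0.03,0.4,0,0,0,0.35],[-0.2,-0.02,0.3,0,0,0,0.35],[0,0,0.2,0,0,0,0.35],[0,0,0,0,0,0,0.35],[0,0,0,0,0,0,0.35]]' 30
python3 - <<'E'
from h import *
c,p,d,W=snap("w8");H=cv2.cvtColor(p,cv2.COLOR_RGB2HSV)
m=(H[...,0]>75)&(H[...,0]<105)&(H[...,1]>50)&(H[...,2]>60)&(W[...,2]<.06)
comps(m,W,"teal");go(.4121,-.343,.029,0)
E
```

```text
clock: 38.95
position: [0.4128, -0.3301, 0.1066]
ee_rot: [2.22, 2.222, 0.0]
contact_force: [0.5, 0.5, 0.7]
finger_gap: 0.647
grip_force: 0.0
teal px [273. 247.] n 1757 zmed 0.0223 rect c [ 410.6 -343.6] size [30.8 29.4] ang 83.4
t=39.0 pos [ 0.413  -0.3302  0.1068] psi 0.0 tilt [ 0.001 -0.001] gap 0.650 grip 0.0
turn 0.01u  shift x -0.21 y -0.02 z 1.30; j6 after ~-40deg
```

```bash
python3 -m pendant '[[-0.1,-0.01,0.1,0,0,0,0.35],[-0.11,-0.01,0.3,0,0,0,0.35],[0,0,0.4,0,0,0,0.35],[0,0,0.3,0,0,0,0.35],[0,0,0.15,0,0,0,0.35],[0,0,0.05,0,0,0,0.35],[0,0,0,0,0,0,0.35],[0,0,0,0,0,0,1],[0,0,0,0,0,0,1],[0,0,0,0,0,0,1],[0,0,0,0,0,0,1],[0,0,0,0,0,0,1],[0,0,0,0,0,0,1]]' 30; python3 -m pendant '[[0,0,-0.1,0,0,0,1],[0,0,-0.3,0,0,0,1],[0,0,-0.5,0,0,0,1],[0,0,-0.5,0,0,0,1],[0,0,-0.4,0,0,0,1],[0,0,0,0,0,0,1]]'
python3 - <<'E'
from h import *
go(.417,.331,.034,0)
E
```

```text
clock: 40.62
position: [0.412, -0.3436, 0.0289]
ee_rot: [2.22, 2.22, 0.0]
contact_force: [0.3, 1.0, 5.8]
finger_gap: 0.351
grip_force: 29.7
clock: 41.38
position: [0.4123, -0.3441, 0.1378]
ee_rot: [2.218, 2.218, -0.0]
contact_force: [-0.4, 0.2, -0.9]
finger_gap: 0.35
grip_force: 29.9
t=41.4 pos [ 0.4123 -0.3441  0.1378] psi 0.0 tilt [ 0.003 -0.003] gap 0.350 grip 29.9
turn 0.00u  shift x 11.25 y 0.08 z 1.73; j6 after ~38deg
```

```bash
python3 -m pendant '[[0.3,0,0,0,0,0,1],[0.6,0,0,0,0,0,1],[0.8,0,0,0,0,0,1],[0.8,0,0,0,0,0,1],[0.8,0,0,0,0,0,1],[0.8,0,0,0,0,0,1],[0.8,0,0,0,0,0,1],[0.8,0,0,0,0,0,1],[0.8,0,0,0,0,0,1],[0.8,0,0,0,0,0,1],[0.8,0,0,0,0,0,1],[0.8,0,0,0,0,0,1],[0.8,0.02,0,0,0,0,1],[0.7,0.02,0,0,0,0,1],[0.5,0.02,0.1,0,0,0,1],[0.35,0.02,0.2,0,0,0,1],[0,0,0.3,0,0,0,1],[0,0,0.2,0,0,0,1],[0,0,0,0,0,0,1],[0,0,0,0,0,0,1]]'
python3 - <<'E'
from h import *
go(.417,.331,.0334,0)
E
```

```text
clock: 43.88
position: [0.4165, 0.3316, 0.0883]
ee_rot: [2.222, 2.221, 0.0]
contact_force: [-0.7, -0.5, 0.3]
finger_gap: 0.354
grip_force: 29.9
t=43.9 pos [0.4165 0.3316 0.0883] psi -0.0 tilt [0. 0.] gap 0.354 grip 29.9
turn -0.01u  shift x -0.01 y 0.01 z 0.91; j6 after ~38deg
```

```bash
python3 -m pendant '[[0,0,0.35,0,0,0,1],[0,0,0.3,0,0,0,1],[0,0,0.15,0,0,0,1],[0,0,0.07,0,0,0,1],[0,0,0.03,0,0,0,1],[0,0,0.01,0,0,0,1],[0,0,0,0,0,0,1]]'; python3 -m pendant '[[0,0,0,0,0,0,0.6],[0,0,0,0,0,0,0.5],[0,0,0,0,0,0,0.4],[0,0,0,0,0,0,0.35],[0,0,0,0,0,0,0.35],[0,0,-0.1,0,0,0,0.35],[0,0,-0.3,0,0,0,0.35],[0,0,-0.6,0,0,0,0.35],[0,0,-0.8,0,0,0,0.35],[0,0,-0.8,0,0,0,0.35],[0,0,-0.5,0,0,0,0.2],[0,0,0,0,0,0,0],[0,0,0,0,0,0,0]]'
python3 - <<'E'
from h import *
go(.425,.10,.22,98-0)
go(.425,.10,.22,-82)
c,p,d,W=snap("w9");H=cv2.cvtColor(p,cv2.COLOR_RGB2HSV)
m=(H[...,0]>75)&(H[...,0]<105)&(H[...,1]>50)&(H[...,2]>60)&(W[...,2]<.06)
comps(m,W,"teal")
E
```

```text
clock: 44.75
position: [0.4165, 0.332, 0.0339]
ee_rot: [2.221, 2.221, 0.001]
contact_force: [0.7, 0.5, -0.1]
finger_gap: 0.351
grip_force: 29.9
clock: 46.38
position: [0.4157, 0.3315, 0.2189]
ee_rot: [-2.221, -2.221, 0.002]
contact_force: [0.4, -0.7, -0.2]
finger_gap: 1.003
grip_force: 0.0
t=46.4 pos [0.4157 0.3315 0.2189] psi -0.0 tilt [-0.001 -0.001] gap 1.003 grip 0.0
turn -16.33u  shift x 0.38 y -3.84 z -0.02; j6 after ~-85deg
t=46.4 pos [0.4157 0.3315 0.2189] psi -0.0 tilt [-0.001 -0.001] gap 1.003 grip 0.0
turn 13.67u  shift x -0.38 y 3.84 z -0.02; j6 after ~95deg
teal px [280. 186.] n 946 zmed 0.0263 rect c [417.2 331.3] size [29.6 30.2] ang 0.7
```

```bash
python3 -m pendant '[[0,0,0,0,0,0.5,0],[0,0,0,0,0,1,0],[0,0,0,0,0,1,0],[0,0,0,0,0,1,0],[0,0,0,0,0,1,0],[0,0,0,0,0,1,0],[0,0,0,0,0,1,0],[0,0,0,0,0,1,0],[0,0,0,0,0,1,0],[0,0,0,0,0,1,0],[0,0,0,0,0,1,0],[0,0,0,0,0,1,0],[0,0,0,0,0,1,0],[0,0,0,0,0,1,0],[0,0,0,0,0,0.17,0]]'; python3 -m pendant '[[-0.04,0.4,0,0,0,0,0],[-0.06,0.6,0,0,0,0,0],[-0.08,0.8,0,0,0,0,0],[-0.08,0.8,0,0,0,0,0],[-0.06,0.6,0,0,0,0,0],[-0.04,0.4,0,0,0,0,0],[-0.02,0.2,0,0,0,0,0],[0,0,0,0,0,0,0],[0,0,0,0,0,0,0]]';  python3 - <<'E'
from h import *
c,p,d,W=snap("w10")
cv2.imwrite("pics/w10.png",cv2.resize(p[:,:,::-1],(800,600),interpolation=cv2.INTER_CUBIC))
m=(W[...,0]>.378)&(W[...,0]<.5)&(W[...,1]>.04)&(W[...,1]<.18)&(W[...,2]<.033)
comps(m&(W[...,2]>.013),W,"pack>13",60)
comps(m&(W[...,2]>.017),W,"pack>17",60)
go(.43,.105,.03,-82)
E
```

```text
clock: 48.3
position: [0.4156, 0.3314, 0.218]
ee_rot: [3.133, 0.219, -0.004]
contact_force: [-0.1, 0.4, 0.7]
finger_gap: 1.001
grip_force: 0.0
clock: 49.42
position: [0.4253, 0.1036, 0.2193]
ee_rot: [-3.133, -0.22, 0.0]
contact_force: [-0.1, 0.0, -0.1]
finger_gap: 1.001
grip_force: 0.0
pack>13 px [278. 174.] n 7951 zmed 0.0215 rect c [439.3 106.4] size [122.4  59.4] ang 9.3
pack>17 px [279. 176.] n 7670 zmed 0.0215 rect c [431.7 105.2] size [107.   59.3] ang 9.3
t=49.5 pos [0.4254 0.1037 0.2194] psi -82.0 tilt [-0.     0.001] gap 0.999 grip 0.0
turn 0.01u  shift x 0.08 y -0.01 z 3.16; j6 after ~96deg
```

View pics/w10.png

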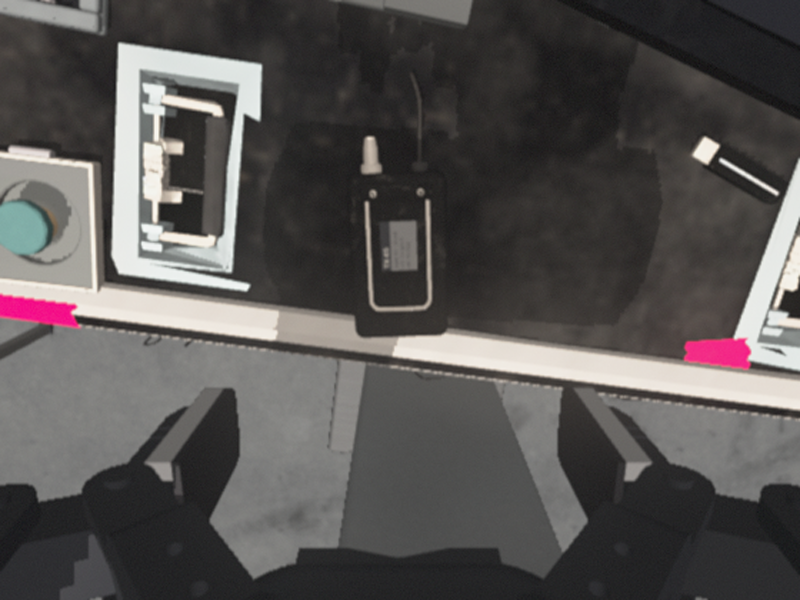

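```bash
python3 -m pendant '[[0.08,0,0.2,0,0,-0.2,0],[0,0,0.5,0,0,0,0],[0,0,0.6,0,0,0,0],[0,0,0.6,0,0,0,0],[0,0,0.5,0,0,0,0],[0,0,0.2,0,0,0,0],[0,0,0,0,0,0,0]]' 50
python3 - <<'E'
from h import *
go(.4302,.105,.018,-80.8)
E
```

```text
clock: 50.35
position: [0.4298, 0.1038, 0.0628]
ee_rot: [-3.131, -0.252, 0.003]
contact_force: [-0.0, 0.1, 0.2]
finger_gap: 0.998
grip_force: 0.0
t=50.4 pos [0.4298 0.1038 0.0628] psi -80.8 tilt [-0.002  0.   ] gap 0.998 grip 0.0
turn 0.00u  shift x 0.01 y -0.02 z 0.75; j6 after ~95deg
```

```bash
python3 -m pendant '[[0.01,-0.02,0.3,0,0,0,0],[0,0,0.25,0,0,0,0],[0,0,0.15,0,0,0,0],[0,0,0.05,0,0,0,0],[0,0,0,0,0,0,0],[0,0,0,0,0,0,0.2],[0,0,0,0,0,0,0.4],[0,0,0,0,0,0,0.5],[0,0,0,0,0,0,0.6],[0,0,0,0,0,0,0.6],[0,0,0,0,0,0,0.6]]' 50
python3 - <<'E'
from h import *
go(.4302,.105,.018,-80.8)
E
python3 -m pendant '[[0,0,-0.05,0,0,0,0.7],[0,0,-0.1,0,0,0,0.7],[0,0,-0.3,0,0,0,0.7],[0,0,-0.4,0,0,0,0.7],[0,0,-0.5,0,0,0,0.7],[0,0,-0.4,0,0,0,0.7],[0,0,-0.1,0,0,0,0.7],[0,0,0,0,0,0,0.7],[0,0,0,0,0,0,0.7]]'
python3 - <<'E'
from h import *
go(.6201,.155,.0245,-2.2)
c,p,d,W=snap("w11")
cv2.imwrite("pics/w11.png",p[:,100:460][:,:,::-1])
E
```

```text
clock: 51.72
position: [0.431, 0.1049, 0.0192]
ee_rot: [3.131, 0.252, 0.002]
contact_force: [-0.1, 0.1, 5.5]
finger_gap: 0.688
grip_force: 53.7
t=51.7 pos [0.431  0.1049 0.0192] psi -80.8 tilt [0.001 0.   ] gap 0.688 grip 53.7
turn -0.00u  shift x -0.01 y -0.00 z 0.02; j6 after ~95deg
clock: 52.85
position: [0.4296, 0.1048, 0.1285]
ee_rot: [-3.131, -0.251, 0.004]
contact_force: [-0.6, 0.3, -1.2]
finger_gap: 0.688
grip_force: 54.3
t=52.9 pos [0.4296 0.1048 0.1285] psi -80.8 tilt [-0.002 -0.   ] gap 0.688 grip 54.3
turn -13.10u  shift x 0.96 y 3.14 z 1.73; j6 after ~16deg
```

View pics/w11.png

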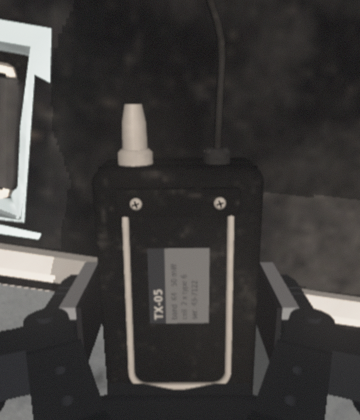

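```bash
python3 - <<'E'
from h import *
c,p,d,W=load("w11")
a=np.radians(-80.8);tx=np.array([np.sin(-a),np.cos(a)]);ty=np.array([np.cos(a),np.sin(a)])
q=W[(W[...,2]>.122)&(W[...,2]<.134)];e=q[:,:2]-[.4296,.1048];X=e@tx;Y=e@ty
print("front",np.percentile(X[(abs(Y)<.025)],[50,95,97,99,100]),"y",np.percentile(Y[(X>.025)&(X<.045)],[0,2,98,100]))
h=np.histogram(X[abs(Y)<.026],bins=np.arange(.03,.1,.005));print(h[0])
E
python3 -m pendant '[[0,0,0,0,0,-0.4,0.7],[0,0,0,0,0,-0.7,0.7],[0,0,0,0,0,-0.8,0.7],[0,0,0,0,0,-0.8,0.7],[0,0,0,0,0,-0.8,0.7],[0,0,0,0,0,-0.8,0.7],[0,0,0,0,0,-0.8,0.7],[0,0,0,0,0,-0.8,0.7],[0,0,0,0,0,-0.8,0.7],[0,0,0,0,0,-0.8,0.7],[0,0,0,0,0,-0.8,0.7],[0,0,0,0,0,-0.8,0.7],[0,0,0,0,0,-0.8,0.7],[0,0,0,0,0,-0.8,0.7],[0,0,0,0,0,-0.8,0.7],[0,0,0,0,0,-0.8,0.7],[0,0,0,0,0,-0.8,0.7],[0,0,0,0,0,-0.4,0.7],[0,0,0,0,0,0,0.7]]'
python3 - <<'E'
from h import *
go(.6201,.155,.0245,-2.2)
E
```

```text
front [0.01752349 0.05254059 0.0568832  0.06504626 0.07345584] y [-0.03024861 -0.02832842  0.02740805  0.02910857]
[1782 1904 2331 2669  948  404  362  299    7    0    0    0    0    0]
clock: 55.28
position: [0.4301, 0.1048, 0.1287]
ee_rot: [-2.218, -2.223, 0.002]
contact_force: [-0.3, -0.1, -2.2]
finger_gap: 0.693
grip_force: 54.2
t=55.3 pos [0.4301 0.1048 0.1287] psi 0.1 tilt [-0.002 -0.   ] gap 0.693 grip 54.2
turn 0.39u  shift x 0.96 y 3.13 z 1.74; j6 after ~16deg
```

```bash
python3 -m pendant '[[0,0,0,0,0,0.39,0.7],[0.12,0.25,0,0,0,0,0.7],[0.2,0.55,0,0,0,0,0.7],[0.2,0.65,0,0,0,0,0.7],[0.2,0.65,0,0,0,0,0.7],[0.17,0.55,0,0,0,0,0.7],[0.12,0.3,0,0,0,0,0.7],[0.06,0.14,0,0,0,0,0.7],[0,0,0.2,0,0,0,0.7],[0,0,0.4,0,0,0,0.7],[0,0,0.2,0,0,0,0.7],[0,0,0,0,0,0,0.7],[0,0,0,0,0,0,0.7]]'
python3 - <<'E'
from h import *
go(.6201,.155,.0245,-2.2)
c,p,d,W=snap("w12")
cv2.imwrite("pics/w12.png",cv2.resize(p[:,:,::-1],(800,600),interpolation=cv2.INTER_CUBIC))
E
```

```text
clock: 56.9
position: [0.6185, 0.162, 0.0822]
ee_rot: [2.263, 2.179, 0.002]
contact_force: [0.0, -0.0, -1.4]
finger_gap: 0.691
grip_force: 54.2
t=56.9 pos [0.6185 0.162  0.0822] psi -2.2 tilt [0.001 0.   ] gap 0.691 grip 54.2
turn 0.01u  shift x -0.12 y 0.03 z 0.96; j6 after ~16deg
```

View pics/w12.png

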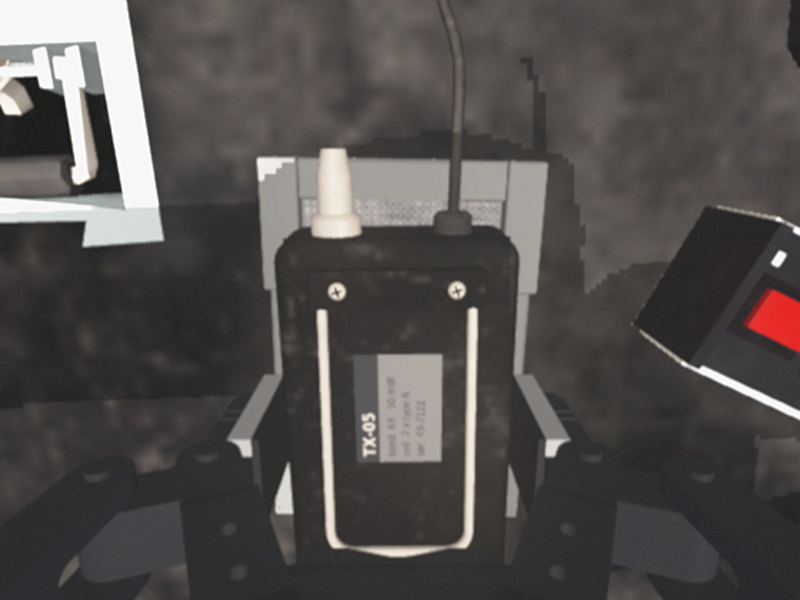

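The pack hangs square over the cut-out, with the knob (335,190) and the aerial (460,180) facing the notch (300–505, 170). Next I'll check the tray corners from this close view.

```bash
python3 - <<'E'
from h import *
c,p,d,W=load("w12")
for u,v in [(258,157),(548,161),(302,190),(505,190)]: print(np.round(onplane(c,u*.7,v*.7,.014)*1000,1), np.round(W[int(v*.7)+4,int(u*.7)+ (4 if u<400 else -4)]*1000,1))
E
python3 -m pendant '[[-0.12,0.03,0.1,0,0,0,0.7],[0,0,0,0,0,0,0.7],[0,0,0,0,0,0,0.7]]'
```

```text
[572.8 230.2  14. ] [574.6 228.7  15. ]
[674.1 225.1  14. ] [671.5 223.6  15.3]
[587.2 218.3  14. ] [589.  216.3  15. ]
[659.2 215.6  14. ] [656.8 213.8  15.1]
clock: 57.32
position: [0.6198, 0.1545, 0.0755]
ee_rot: [-2.263, -2.179, -0.0]
contact_force: [0.5, 0.0, -1.4]
finger_gap: 0.688
grip_force: 54.2
```

```bash
python3 -m pendant '[[0,0,0.2,0,0,0,0.7],[0,0,0.2,0,0,0,0.7],[0,0,0.15,0,0,0,0.7],[0,0,0.12,0,0,0,0.7],[0,0,0.08,0,0,0,0.7],[0,0,0.05,0,0,0,0.7],[0,0,0.03,0,0,0,0.7],[0,0,0,0,0,0,0.7],[0,0,0,0,0,0,0.7]]';python3 - <<'E'
from h import *
go(.6204,.155,.0245,-2.2)
E
```

```text
clock: 58.45
position: [0.6199, 0.1548, 0.026]
ee_rot: [2.263, 2.179, 0.001]
contact_force: [-0.3, -0.2, -1.7]
finger_gap: 0.686
grip_force: 54.3
t=58.5 pos [0.6199 0.1548 0.026 ] psi -2.2 tilt [0.001 0.   ] gap 0.686 grip 54.3
turn 0.01u  shift x 0.00 y 0.01 z 0.02; j6 after ~16deg
```

```bash
python3 -m pendant '[[0,0.01,0.02,0,0,0,0.7],[0,0,0.01,0,0,0,0.7],[0,0,0,0,0,0,0.25],[0,0,0,0,0,0,0.15],[0,0,0,0,0,0,0.1],[0,0,0,0,0,0,0.05],[0,0,0,0,0,0,0.05],[0,0,-0.1,0,0,0,0.05],[0,0,-0.3,0,0,0,0.05],[0,0,-0.6,0,0,0,0.05],[0,0,-0.8,0,0,0,0.05],[0,0,-0.8,0,0,0,0.05],[0,0,-0.8,0,0,0,0.05],[0.6,0,-0.5,0,0,0,0.05],[0.7,0,0,0,0,0,0.05],[0,0,0,0,0,0,0.05],[0,0,0,0,0,0,0.05],[0,0,0,0,0,0,0.05]]';python3 - <<'E'
from h import *
c,p,d,W=snap("w13");H=cv2.cvtColor(p,cv2.COLOR_RGB2HSV)
cv2.imwrite("pics/w13.png",cv2.resize(p[:,:,::-1],(800,600),interpolation=cv2.INTER_CUBIC))
m=(W[...,0]>.56)&(W[...,0]<.69)&(W[...,1]>.07)&(W[...,1]<.23)&(W[...,2]<.045)
comps(m&(W[...,2]>.02),W,"pack",60)
comps((H[...,0]>5)&(H[...,0]<25)&(H[...,1]>110)&(H[...,2]>80)&(W[...,2]<.06),W,"orange")
comps((H[...,0]>75)&(H[...,0]<105)&(H[...,1]>50)&(H[...,2]>60)&(W[...,2]<.06),W,"teal")
print(read_state()["clock"],read_state()["contact_force"])
E
```

```text
clock: 60.7
position: [0.6232, 0.2316, 0.258]
ee_rot: [2.264, 2.178, -0.001]
contact_force: [-0.6, -0.2, -1.0]
finger_gap: 0.95
grip_force: 0.0
pack px [279. 248.] n 5542 zmed 0.0263 rect c [621.1 163.2] size [123.7  59.3] ang 88.2
orange px [43. 14.] n 452 zmed 0.0151 rect c [420.2 384.2] size [22.6 14.9] ang 87.1
orange px [215.  27.] n 733 zmed 0.0201 rect c [571.2 368.3] size [14.3 39.3] ang 87.8
orange px [218.  85.] n 651 zmed 0.0202 rect c [569.9 318.8] size [14.2 39.7] ang 87.4
teal px [46. 77.] n 1116 zmed 0.0263 rect c [414.6 331.3] size [30.4 38.2] ang 79.8
60.75 [ 0.06070318  0.33995397 -0.49480963]
```

View pics/w13.png

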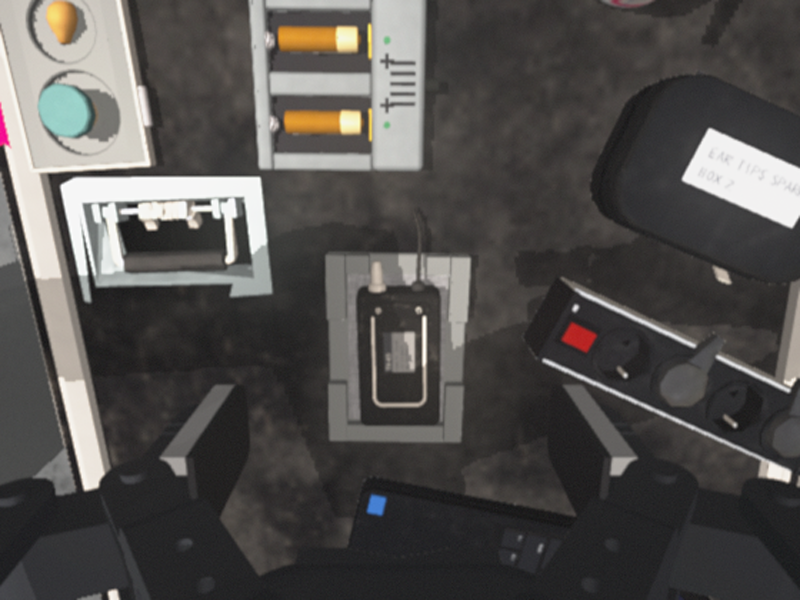

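The pack is seated in the tray with its aerial through the notch, its top at about 26 mm as expected. Both cells, the jar and the mould are home as well, so I'm handing in.

```bash
python3 -c "
from plant import job_done
print(job_done())"
```

```text
the job is handed in; nothing more can be done
None
```

The kit is put away and the job was handed in at about 61 s: both cells, the pack, the mould and the jar looked right home in the last camera views, and the tape roll and black stick were left alone; the hand-in gave no verdict.

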